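# Load-test a return spring and sort it by its loaded length

### The arm

A 6-joint arm with a two-finger parallel gripper is mounted at the origin on a cart in front of the work surface, level with it; the furniture and walls round the work are solid. World frame = base frame: x ahead of the robot, y to its left, z up, the work surface at z = 0. Lengths are in m, angles in rad, forces in N, time in s.
With the tool pointing down it reaches from about 0.3 to 0.95 m from the base axis. Payload 3.1 kg.
Tool frame: the origin (TCP) lies at the very end of the fingers, on their centre line; the grasp point (between the pads) lies 19 mm behind it (hold_point_z is the distance from the TCP to the grasp point, in m); y points along the fingers, x is the direction in which the jaws open and shut, and the axes are right-handed (so a half turn about y gives the same grasp; the last joint's range is limited). The gripper opens to 85 mm and grips with 20 to 120 N. Pads are 22 mm wide; open, the fingers measure 114 mm over their backs; the gripper's body (76 mm by 85 mm) begins 54 mm behind the grasp point. The pads swing forward as they close: fully open they stand 13 mm farther back than shut.
Start: joints at [1.235, 0.308, 1.634, -0, 1.2, -0.07], TCP at [0.164, 0.603, 0.231] pointing down, gripper open.
Joint ranges: [-3.06, 3.06], [-0.79, 1.96], [0.05, 2.63], [-1.19, 4.34], [0.05, 2.64], [-2.94, 2.94]. Speed limits (rad/s): [2.79, 2.79, 3.14, 3.14, 3.14, 3.14].

### API

Orientations are given as a rotation vector (axis times angle).
In Python, from plant import sense, read_camera, camera_params, job_done, look_for, regions_of, hold_point_z gives the robot as it stands.
- The arm moves only by the tool send_rows, never from a script. Its argument "steps" is a list of rows, each a list of 5 numbers: the opening in per cent of the stroke, from 0 (shut) to 100 (fully open), then the shift along the world's x, y, z in mm, then the turn about the world's z in degrees. In form: [[jaw, dx, dy, dz, yaw], ...]. A call has exactly 5 rows; each row is the pose to reach, as a shift and turn from the pose measured when the call began; what a row does not reach only later rows make up. A row lasts 1/12 s, in which the tool goes at most 41.7 mm and 7.16 degrees, less where a joint would pass 70% of its speed; a pose out of reach is approached as far as the arm can. A call with a gripper value outside its range is refused whole. The fingers move at their own pace and stop on an object; "force" is the grip in N (left out, the last holds). Time passes only in rows, so rows that repeat a pose let the fingers close, or fill a call up. It gives the time, the measured TCP pose, the force and the opening at its end, in the units of the state.
- sense(): the state, without advancing time (a new reading comes with each control period).
- read_camera(name): name is "scene" or "side" or "wrist"; returns the picture (480x640x3 uint8, red, green, blue); there is no depth.
- camera_params(name): a dict with "fx", "fy", "cx", "cy" (pixels), "eye" and "rotation" of the camera in the world. Camera axes: x right, y down, z forward; pixel columns grow to the right and rows downward; lengths in m; the calibration is good to about 2 mm. A picture is of the moment at which its call begins: read the wrist's pose just before it. camera_params takes no time and is no camera call; for the wrist camera it gives the pose at the moment of the call.
- job_done(): hands the job in, once; it reports no verdict.
Trained networks look in the newest picture that a camera, given by its name, has taken for a name from the list of things; names that differ only in an ending like _2 or _b are one class to them, and where a whole thing is asked for, a point or a joint stands for the part that bears it (a point fixed in the world has none). Each returns a list of dicts, best first, with "confidence" (0 to 1); they miss things now and then, are a little off and sometimes report something else, mostly with a low value. They report only what shows in the picture. A call takes as long as a camera call. They do not tell look-alikes from the thing itself.
- look_for(camera, target): "extent" ([left, top, width, height] in pixels, round what is visible of it).
- regions_of(camera, target): "region" (480x640 bool, what is visible of it) and "extent" ([left, top, width, height] in pixels, round what is visible of it).
The state is a dict: "clock": time; "qpos": joint angles; "joint_vel": joint speeds; "joint_efforts": joint torques, N m; "ee_pos": TCP position; "ee_rot": TCP orientation; "force": force on the tool from outside, world axes, zero at the start; "ft_torque": the same for the moment, N m; "grip_width": finger opening in m.
Only numpy, scipy, OpenCV 4.12 (cv2) and the standard library are available. Lean on these libraries where they do the work, as an engineer would, in place of code of your own. Each camera call takes 0.05 s, during which the arm holds its last target. There are 200 camera calls.

### The job

Test the return spring in the cup of the spring tester: with shut fingers press straight down on its blue top pad until the load is 12 newtons (10.5 to 13.5, never over 15), hold that for a good second and let go, never touching the yellow drag pointer or the red reference mark yourself. The pointer stays at the lowest place the spring pushed it to: if that is above the red mark the spring is good and goes into the green tray, if below it is too weak and goes into the red tray. Lift the spring straight up out of the tester by its knob, stand it upright in the right tray, let go, and leave everything else undisturbed.

Things in the scene. Friction and masses are not known exactly. Their poses are not given: they have to be found in the camera images.
- tester_cup (a point): Centre of the floor of the cup on the fixed spring tester; z up. The cup is a steel ring, inside diameter 39 mm, 8 mm high, on a grey plate (130 mm along x, 190 mm along y) whose top is 14 mm above the bench. On the tester's +y side, 64 mm from the cup's centre, stands a column 88 mm above the plate, its scale facing -x. No other side of the spring is obstructed.
- pad_top (a point): Centre of the top face of the round blue pad (24 mm across) on the spring's head, 124 mm above the bench at the start; the place to press. Stop after 46 mm. It does not yield to the first 2 to 10 N, then by about 4 mm per newton: the spring's strength differs from start to start and must be felt. 12 N pushes it down some 8 to 40 mm.
- knob_center (a point): Centre of the spring's ribbed aluminium knob, an upright cylinder 34 mm across, 28 mm high, to be gripped from above (in the tester, close the fingers along the tester's x axis, clear of the column). 93 mm above the underside of the foot when unloaded. Under the knob is a steel flange 60 mm across, its top 14 mm below this point: keep the fingertips above it.
- spring_foot (a point): Centre of the underside of the spring's dark round steel foot, 35 mm across, 22 mm high; z up along the spring. At the start it stands loose in the tester's cup. The whole spring, 110 mm tall, weighs 0.25 to 1.05 kg.
- spring: The whole spring assembly; the same origin as spring_foot.
- spring_pad: The blue pad itself; origin at the centre of its underside, 3 mm below pad_top.
- drag_pointer: Yellow drag pointer sliding on the column; origin in the column's front, at the height of the top of its arm. The arm, 7 mm wide, reaches 1 mm under the edge of the spring's flange, which pushes it down as the spring is pressed; it stays at the lowest place reached. It ends 25 mm from the spring's axis.
- pointer_tip (a point): Tip of the yellow pointer on the column's scale; compare its height with mark_tip.
- ref_mark: Red reference mark clamped on the column, at another height at every start; origin in the column's front, 1 mm above its tip.
- mark_tip (a point): Tip of the red mark on the column's scale.
- tray_green: Green open tray for good springs, fixed: 90 by 90 mm outside, 16 mm high, walls and floor 4 mm thick; origin at the centre of its underside on the bench, z up.
- tray_red: Red open tray for weak springs, the same size; origin at the centre of its underside on the bench, z up.
- media_bottle: Bystander: bottle with a blue cap, 56 mm across, 107 mm high; origin under its centre.
- agar_bottle: Bystander: bottle with a blue cap, 56 mm across, 107 mm high; origin under its centre.
- timer: Bystander: white lab timer, 33 x 52 x 47 mm; origin under its centre.
- marker_blue: Bystander: marker with a blue cap, lying, 134 mm long; origin under its centre.
There are look-alikes about, which are no part of the job. What is shaped like the spring but purple is not meant. Several things look just like the tray_green: the one meant starts nearest to the robot's base.

How it is judged:
By the outcome, as a careful person would: the job done as asked, in the order asked, and still so for the second after the job is handed in, with the robot touching nothing.
It also fails if it takes over 54 s, if anything falls off the work surface, if the arm or the gripper's body presses on something with over 40 N, if the wrist force passes 120 N, or if a joint passes its speed limit or range.

## Working session

There is one attempt and no reset: what is moved stays moved. The work goes in short steps, Python scripts to look and compute and a tool call to move; the robot and the scene stay as the last step left them, time stands still between calls to the robot, and variables do not carry over. Pictures are saved under pics/ and viewed, on a budget of 10 in all, crops included, one or two more only if the job needs it, and the job is handed in when it is done.

Besides the shell and the picture viewer there is one more tool, called after ">>>" by a JSON object that holds its "op" and its "data", one argument or row to a line. send_rows: Moves the arm, as the interface text tells. Its arguments: {"type":"object","properties":{"steps":{"type":"array","items":{"type":"array","items":{"type":"number"}}},"force":{"type":"number"}},"required":["steps"]}

```bash
mkdir -p pics; ls
cat > h.py <<'E'
from plant import *
import numpy as np, cv2
def ray(cam,u,v,p=None):
    p=p or camera_params(cam); d=np.array([(u-p['cx'])/p['fx'],(v-p['cy'])/p['fy'],1.])
    return np.array(p['eye']),np.array(p['rotation'])@d
def atz(cam,u,v,z,p=None):
    e,d=ray(cam,u,v,p); return e+d*(z-e[2])/d[2]
def proj(cam,X,p=None):
    p=p or camera_params(cam); c=np.array(p['rotation']).T@(np.array(X)-np.array(p['eye'])); return p['fx']*c[0]/c[2]+p['cx'],p['fy']*c[1]/c[2]+p['cy']
def tri(*rs):
    A=0;b=0
    for e,d in rs:
        d=d/np.linalg.norm(d);M=np.eye(3)-np.outer(d,d);A=A+M;b=b+M@e
    return np.linalg.solve(A,b)
def save(cam,name):
    im=read_camera(cam); cv2.imwrite('pics/'+name,im[...,::-1]); return im
E
python3 - <<'E'
from h import *
a=save('scene','s.png')
b=save('side','d.png')
for c in('scene','side'):
    p=camera_params(c);print(c,p['eye'],p['fx'],np.round(p['rotation'],2).tolist())
    for t in('spring_pad','tray_green','tray_red','drag_pointer','ref_mark','spring','pointer_tip','mark_tip'):
        for r in look_for(c,t)[:4]: print(t,np.round(r['extent'],1),round(r['confidence'],2))
print(sense())
E
```

```text
pics
scene [-0.25874397 -0.70483882  0.78478249] 553.2558657902787 [-1.99, 0.95, -0.49]
spring_pad [327.8 259.2  11.6  12.1] 0.62
spring_pad [254.9 284.2  12.8   4.7] 0.48
spring_pad [319.6 262.4  31.   46.6] 0.17
tray_green [239.  197.1  39.8  26.1] 0.86
tray_green [216.5 253.7  49.9  38.5] 0.65
tray_green [324.  259.5  24.1  48.9] 0.51
tray_red [172.8 228.7  41.6  33.9] 0.88
tray_red [440.8 286.2  31.6  29.3] 0.29
drag_pointer [317.7 262.9   5.7   8.7] 0.59
spring [245.4 286.2  32.2  49. ] 0.91
spring [321.5 259.9  24.7  47.8] 0.58
pointer_tip [317.  261.5  30.   28.8] 0.75
pointer_tip [317.9 260.6   3.8  10.4] 0.61
side [ 0.54465887 -0.94747807  0.70362059] 445.3663907839719 [-2.15, -0.07, 0.01]
spring_pad [235.  237.   10.8   6.9] 0.51
tray_green [270.8 224.3  40.4  28.4] 0.67
tray_green [351.5 203.   30.3  21.3] 0.6
tray_green [282.3 255.5  23.6  45.2] 0.5
tray_red [271.9 197.6  43.1  21.8] 0.56
spring [277.6 253.8  29.4  44.5] 0.97
mark_tip [275.4 198.2  37.   21. ] 0.63
{'clock': 0.9, 'qpos': array([ 1.23528806e+00,  3.08083098e-01,  1.63378834e+00, -4.62985519e-07,
        1.19971703e+00, -6.97088788e-02]), 'joint_vel': array([ 0.00068137, -0.0028826 ,  0.00150728,  0.00070498, -0.00058053,
        0.0002568 ]), 'joint_efforts': array([-1.01533900e-03, -4.15274549e+01, -2.77086872e+01, -3.50556948e-04,
        7.80480750e-04, -1.45751709e-06]), 'ee_pos': array([0.16420987, 0.60305062, 0.23128812]), 'ee_rot': array([-1.32328454, -1.01119805,  1.01119184]), 'force': array([-0.71830201, -0.63979174, -0.36300249]), 'ft_torque': array([-0.0519327 ,  0.0008977 ,  0.06389382]), 'grip_width': 0.085438183937146}
```

```bash
sed -i "s/np.array(p\['rotation'\])/R(p)/g; 2a def R(p): return cv2.Rodrigues(np.array(p['rotation'],float))[0]" h.py
python3 - <<'E'
from h import *
a=cv2.imread('pics/s.png');b=cv2.imread('pics/d.png')
cv2.imwrite('pics/s2.png',cv2.resize(a[150:390,150:470],(800,600),interpolation=cv2.INTER_CUBIC))
cv2.imwrite('pics/d2.png',cv2.resize(b[150:390,170:490],(800,600),interpolation=cv2.INTER_CUBIC))
print(cv2.Rodrigues(sense()['ee_rot'])[0].round(2))
E
```

```text
[[ 0.26  0.   -0.96]
 [ 0.96  0.    0.26]
 [ 0.   -1.   -0.  ]]
```

View pics/s2.png

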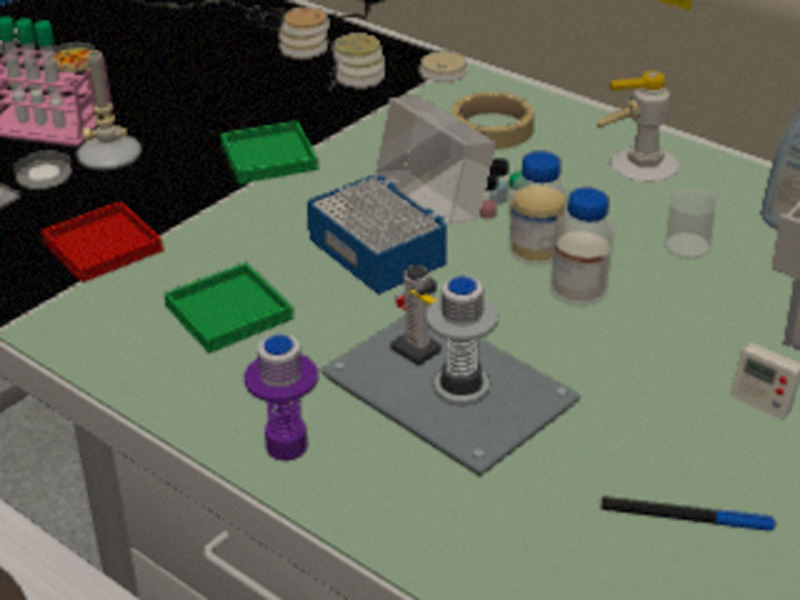

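View pics/d2.png

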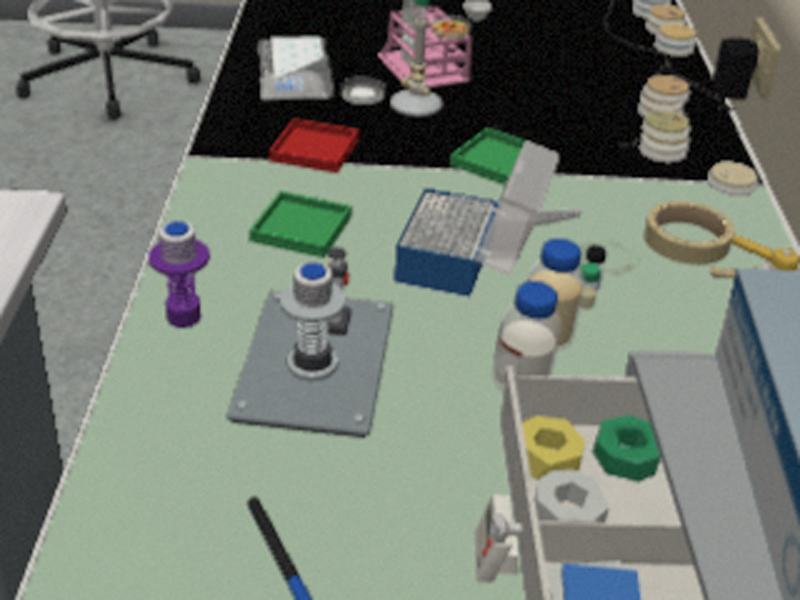

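The scene view shows the spring in the tester with its pad at about (334,264), the purple look-alike to its left, green trays at (241,272) and (258,210), and the red tray at (191,246). The side view has the pad at (295,258).

Run:
```python
from h import *
S=lambda x,y:(150+x*.4,150+y*.4); D=lambda x,y:(170+x*.4,150+y*.4)
s=S(461,286);d=D(313,271)
print('pad',atz('scene',*s,.124),atz('side',*d,.124),tri(ray('scene',*s),ray('side',*d)))
for n,q in(('scene',S(462,390)),('side',D(313,365))): print('cup',atz(n,*q,.014))
for q in((325,370),(480,470),(578,397)): print('plate s',atz('scene',*S(*q),.014).round(3))
for q in((273,292),(392,300),(366,433),(230,418)): print('plate d',atz('side',*D(*q),.014).round(3))
for n,a,b in(('gnear',(228,303),(300,220)),('gfar',(270,150),(490,153)),('red',(102,238),(315,143))):
    print(n,atz('scene',*S(*a),.01).round(3),atz('side',*D(*b),.01).round(3))
for n,a,b,z in(('purple',(278,345),(177,229),.12),('bot1',(588,203),(536,297),.105),('bot2',(541,165),(561,253),.105),('box',(378,215),(450,215),.06),('column',(418,272),(337,255),.102)):
    print(n,atz('scene',*S(*a),z).round(3),atz('side',*D(*b),z).round(3))
```

```text
pad [ 0.47117247 -0.1471736   0.124     ] [ 0.47314817 -0.14818644  0.124     ] [ 0.47295107 -0.14583194  0.1223455 ]
cup [ 0.47198046 -0.1486587   0.014     ]
cup [ 0.47329727 -0.14709755  0.014     ]
plate s [ 0.419 -0.038  0.014]
plate s [ 0.403 -0.22   0.014]
plate s [ 0.526 -0.232  0.014]
plate d [ 0.422 -0.037  0.014]
plate d [ 0.544 -0.04   0.014]
plate d [ 0.528 -0.234  0.014]
plate d [ 0.407 -0.225  0.014]
gnear [0.439 0.105 0.01 ] [0.435 0.106 0.01 ]
gfar [0.67  0.275 0.01 ] [0.658 0.282 0.01 ]
red [0.437 0.285 0.01 ] [0.436 0.285 0.01 ]
purple [ 0.325 -0.08   0.12 ] [ 0.339 -0.087  0.12 ]
bot1 [ 0.668 -0.143  0.105] [ 0.673 -0.143  0.105]
bot2 [ 0.697 -0.07   0.105] [ 0.702 -0.072  0.105]
box [0.585 0.042 0.06 ] [0.602 0.055 0.06 ]
column [ 0.489 -0.087  0.102] [ 0.491 -0.09   0.102]
```

>>> {"op": "send_rows", "data": {
  "steps": [
    [0,15,-38,0,-5],
    [0,30,-75,0,-11],
    [0,45,-113,0,-17],
    [0,60,-150,0,-22],
    [0,77,-188,0,-28]
  ]
}}

```text
clock: 1.32
ee_pos: [0.2413, 0.4135, 0.2313]
ee_rot: [-1.476, -0.635, 0.635]
force: [1.2, 0.1, 0.7]
grip_width: 0.0255
```

>>> {"op": "send_rows", "data": {
  "steps": [
    [0,15,-38,0,-6],
    [0,30,-75,0,-11],
    [0,45,-113,0,-17],
    [0,60,-150,0,-22],
    [0,77,-188,0,-28]
  ]
}}

```text
clock: 1.73
ee_pos: [0.3184, 0.2239, 0.2316]
ee_rot: [-1.556, -0.253, 0.25]
force: [1.2, 0.2, -0.7]
grip_width: 0.0004
```

>>> {"op": "send_rows", "data": {
  "steps": [
    [0,15,-38,0,-6],
    [0,30,-75,0,-11],
    [0,45,-113,0,-17],
    [0,60,-150,0,-22],
    [0,77,-188,0,-24]
  ]
}}

```text
clock: 2.15
ee_pos: [0.3956, 0.034, 0.2321]
ee_rot: [-1.569, 0.078, -0.082]
force: [1.1, 0.1, 0.8]
grip_width: -0.0001
```

>>> {"op": "send_rows", "data": {
  "steps": [
    [0,15,-38,0,0],
    [0,30,-75,0,0],
    [0,45,-113,0,0],
    [0,60,-150,0,0],
    [0,76,-182,0,0]
  ]
}}

```text
clock: 2.57
ee_pos: [0.4719, -0.1508, 0.2324]
ee_rot: [-1.569, 0.078, -0.084]
force: [1.3, 0.9, -0.2]
grip_width: 0.0002
```

Run:
```python
from h import *
p=camera_params('wrist'); a=save('wrist','w1.png')
print(p['eye'],R(p).round(2).tolist(),p['fx'],sense()['ee_pos'],sense()['force'])
for t in('spring_pad','drag_pointer','ref_mark','pointer_tip','mark_tip','tester_cup'):
    for r in look_for('wrist',t)[:3]: print(t,np.round(r['extent'],1),round(r['confidence'],2))
print(proj('wrist',[.472,-.148,.124],p))
```

```text
[ 0.48167387 -0.06666865  0.3751638 ] [[0.99, -0.1, -0.03], [-0.1, -0.94, -0.33], [0.0, 0.33, -0.95]] 358.62862589262903 [ 0.47563201 -0.15626519  0.23303752] [ 3.96738061 -4.83900366 -0.09390808]
spring_pad [306.6 217.3  30.7  28.4] 0.87
spring_pad [103.7 125.5  31.4  35.3] 0.81
drag_pointer [325.7 142.5  22.8  41.2] 0.69
ref_mark [322.2 106.5  28.1  26.9] 0.76
pointer_tip [322.8 139.9  26.9  45.5] 0.61
mark_tip [318.8 108.2  27.5  19. ] 0.57
tester_cup [254.6  80.9 136.6 191.6] 0.75
tester_cup [284.7 184.5  72.1  68.4] 0.56
(np.float64(320.00469152626744), np.float64(234.76877789529487))
```

View pics/w1.png

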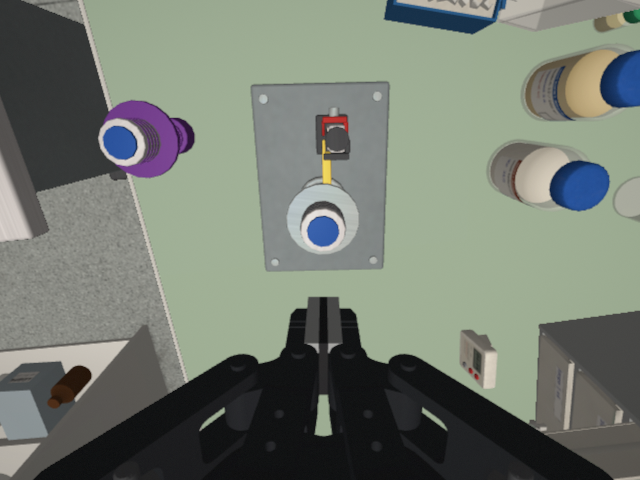

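The wrist view shows the pad at (322,231) and the column at (335,138). The yellow pointer reaches under the flange and the red mark is at the column's front. I'll refine this with the arm at rest.

Run:
```python
from h import *
p=camera_params('wrist'); a=read_camera('wrist'); q=sense()
hsv=cv2.cvtColor(a,cv2.COLOR_RGB2HSV); m=cv2.inRange(hsv,(105,150,60),(125,255,255)); m[:, :250]=0; m[:,400:]=0;m[:170]=0;m[290:]=0
ys,xs=np.nonzero(m); c=(xs.min()+xs.max())/2,(ys.min()+ys.max())/2; c2=xs.mean(),ys.mean()
print(c,c2,len(xs),'pad',atz('wrist',*c2,.124,p),'ee',q['ee_pos'],q['ee_rot'],q['force'],q['clock'])
for u in((251,86),(389,82),(383,270),(267,271)): print(atz('wrist',*u,.014,p).round(3))
```

```text
(np.float64(324.5), np.float64(236.0)) (np.float64(324.70991253644314), np.float64(236.09766763848395)) 686 pad [ 0.47418109 -0.14510241  0.124     ] ee [ 0.47102151 -0.14669073  0.23200571] [-1.56835515  0.07694756 -0.08084605] [-0.52079443  0.04113481 -0.01178976] 2.9667
[ 0.418 -0.029  0.014]
[ 0.545 -0.038  0.014]
[ 0.531 -0.227  0.014]
[ 0.404 -0.215  0.014]
```

>>> {"op": "send_rows", "data": {
  "steps": [
    [0,1,0,-30,0],
    [0,2,0,-60,0],
    [0,2,0,-85,0],
    [0,2,0,-97,0],
    [0,2,0,-101,0]
  ]
}}

```text
clock: 3.38
ee_pos: [0.4705, -0.1445, 0.1284]
ee_rot: [-1.566, 0.08, -0.075]
force: [-0.2, 0.2, 0.3]
grip_width: 0.0003
```

Run:
```python
from h import *
im=save('scene','s3.png');s=sense();print(s['ee_pos'],s['force'],s['clock'])
read_camera('scene');s=sense();print(s['ee_pos'],s['force'],s['clock'])
im=im[220:320,270:400];cv2.imwrite('pics/s3c.png',cv2.resize(im[...,::-1],(780,600),interpolation=cv2.INTER_CUBIC))
```

```text
[ 0.47117258 -0.14492839  0.12905093] [ 0.05334343  0.70537592 -0.0176579 ] 3.4333
[ 0.47233805 -0.14556847  0.13050326] [ 0.37559152 -0.85608337  0.30723207] 3.4833
```

View pics/s3c.png

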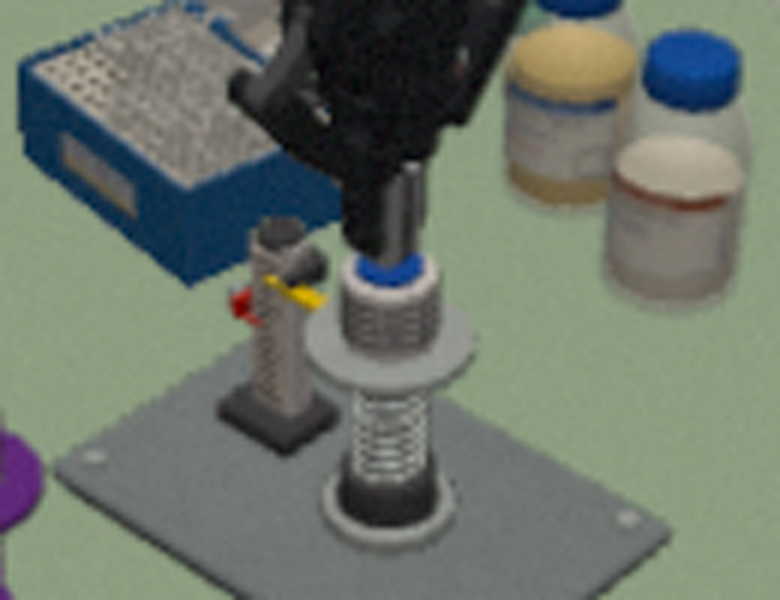

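The shut fingers are centred just above the blue pad. The pointer (310,265 in the full frame) and the red mark on the column can both be seen from the scene camera. Now I'll feel for contact.

>>> {"op": "send_rows", "data": {
  "steps": [
    [0,0,-1,-2,0],
    [0,0,-1,-3.5,0],
    [0,0,-1,-5,0],
    [0,0,-1,-6,0],
    [0,0,-1,-7,0]
  ]
}}

```text
clock: 3.9
ee_pos: [0.4727, -0.1468, 0.124]
ee_rot: [-1.568, 0.076, -0.079]
force: [0.6, -0.4, 5.8]
grip_width: 0.0003
```

>>> {"op": "send_rows", "data": {
  "steps": [
    [0,0,0,-0.5,0],
    [0,0,0,-1,0],
    [0,0,0,-1.5,0],
    [0,0,0,-2,0],
    [0,0,0,-2.5,0]
  ]
}}

```text
clock: 4.32
ee_pos: [0.4736, -0.1472, 0.1229]
ee_rot: [-1.569, 0.075, -0.081]
force: [-0.9, 0.3, 8.4]
grip_width: -0.0001
```

>>> {"op": "send_rows", "data": {
  "steps": [
    [0,0,0,-1,0],
    [0,0,0,-2,0],
    [0,0,0,-3,0],
    [0,0,0,-4,0],
    [0,0,0,-5,0]
  ]
}}

```text
clock: 4.73
ee_pos: [0.4747, -0.1477, 0.1195]
ee_rot: [-1.57, 0.074, -0.082]
force: [-1.8, 0.8, 9.3]
grip_width: 0.0001
```

>>> {"op": "send_rows", "data": {
  "steps": [
    [0,0,0,-0.5,0],
    [0,0,0,-1,0],
    [0,0,0,-1.5,0],
    [0,0,0,-2,0],
    [0,0,0,-2,0]
  ]
}}

```text
clock: 5.15
ee_pos: [0.4755, -0.1481, 0.119]
ee_rot: [-1.57, 0.073, -0.084]
force: [-2.2, -0.2, 9.0]
grip_width: 0.0002
```

>>> {"op": "send_rows", "data": {
  "steps": [
    [0,-0.5,0.3,-1.5,0],
    [0,-1,0.6,-3,0],
    [0,-1.5,0.9,-4.5,0],
    [0,-2,1,-6,0],
    [0,-2,1,-7,0]
  ]
}}

```text
clock: 5.57
ee_pos: [0.4745, -0.1476, 0.1137]
ee_rot: [-1.571, 0.071, -0.085]
force: [-1.5, 0.7, 9.0]
grip_width: -0.0002
```

Run:
```python
from h import *
for i in range(3): read_camera('scene');s=sense();print(s['ee_pos'].round(4),s['force'].round(2),s['clock'])
```

```text
[ 0.4745 -0.1476  0.1136] [-2.    1.46 10.38] 5.6167
[ 0.4745 -0.1476  0.1137] [-2.05  1.36  9.74] 5.6667
[ 0.4745 -0.1476  0.1137] [-1.91  0.2   9.71] 5.7167
```

>>> {"op": "send_rows", "data": {
  "steps": [
    [0,-0.5,0,-2,0],
    [0,-1,0,-4,0],
    [0,-1.5,0,-6,0],
    [0,-2,0,-7.5,0],
    [0,-2,0,-9,0]
  ]
}}

```text
clock: 6.13
ee_pos: [0.4741, -0.148, 0.1069]
ee_rot: [-1.571, 0.069, -0.088]
force: [-1.5, 1.9, 11.7]
grip_width: -0.0001
```

Run:
```python
from h import *
f=[]
for i in range(5): read_camera('scene');s=sense();f.append(s['force'])
print(s['ee_pos'].round(4),np.mean(f,0),np.std(f,0),s['clock'])
```

```text
[ 0.474  -0.1478  0.1068] [-1.97911883  2.1894937  10.98893802] [0.34233149 0.54811367 0.37495348] 6.3833
```

>>> {"op": "send_rows", "data": {
  "steps": [
    [0,-0.5,0.5,-1.5,0],
    [0,-1,1,-3,0],
    [0,-1,1,-4.5,0],
    [0,-1,1,-5.5,0],
    [0,-1,1,-5.5,0]
  ]
}}

```text
clock: 6.8
ee_pos: [0.4743, -0.1475, 0.1034]
ee_rot: [-1.572, 0.068, -0.089]
force: [-2.9, 1.4, 11.6]
grip_width: -0.0002
```

Run:
```python
from h import *
f=[]
for i in range(12): read_camera('scene');s=sense();f.append(s['force'])
print(s['ee_pos'].round(4),np.mean(f,0),np.std(f,0),s['clock'])
```

```text
[ 0.4742 -0.1474  0.1035] [-2.72777729  0.8370068  11.58495064] [0.461173   0.517705   0.61051714] 7.4
```

>>> {"op": "send_rows", "data": {
  "steps": [
    [0,-1,0,-1,0],
    [0,-1.5,0,-2,0],
    [0,-1.5,0,-3,0],
    [0,-1.5,0,-3.3,0],
    [0,-1.5,0,-3.3,0]
  ]
}}

```text
clock: 7.82
ee_pos: [0.4743, -0.1479, 0.1026]
ee_rot: [-1.572, 0.066, -0.092]
force: [-1.5, 1.5, 12.1]
grip_width: 0.0001
```

Run:
```python
from h import *
f=[]
for i in range(24): read_camera('scene');s=sense();f.append(s['force'])
print(s['ee_pos'].round(4),np.mean(f,0),np.std(f,0),s['clock'])
```

```text
[ 0.4743 -0.1478  0.1026] [-2.18655431  1.61791024 12.0369268 ] [0.55514034 0.44194734 0.63064304] 9.0167
```

>>> {"op": "send_rows", "data": {
  "steps": [
    [0,0,0,5,0],
    [0,0,0,12,0],
    [0,0,0,20,0],
    [0,0,0,35,0],
    [0,0,0,60,0]
  ]
}}

```text
clock: 9.43
ee_pos: [0.4722, -0.1471, 0.161]
ee_rot: [-1.57, 0.07, -0.088]
force: [-0.8, -0.6, 0.4]
grip_width: -0.0001
```

>>> {"op": "send_rows", "data": {
  "steps": [
    [40,0,0,20,0],
    [80,0,0,35,0],
    [100,0,0,43,0],
    [100,-1,1,43,0],
    [100,-1,1,43,0]
  ]
}}

```text
clock: 9.85
ee_pos: [0.4709, -0.1459, 0.2038]
ee_rot: [-1.57, 0.07, -0.088]
force: [-0.7, 0.7, 1.0]
grip_width: 0.0605
```

Run:
```python
from h import *
a=save('scene','s4.png');p=camera_params('wrist');b=save('wrist','w4.png')
s=sense();print(s['ee_pos'],s['ee_rot'],s['force'])
a=cv2.resize(a[235:295,290:350],(590,590),interpolation=cv2.INTER_CUBIC)
cv2.imwrite('pics/s4c.png',a[...,::-1])
hsv=cv2.cvtColor(b,cv2.COLOR_RGB2HSV); m=cv2.inRange(hsv,(105,150,60),(125,255,255)); m[:, :250]=0; m[:,400:]=0;m[:170]=0;m[290:]=0
ys,xs=np.nonzero(m);print(len(xs),'pad',atz('wrist',xs.mean(),ys.mean(),.124,p))
for c in('scene','side'):
  if c=='side': read_camera('side')
  for t in('pointer_tip','mark_tip','drag_pointer','ref_mark'):
    for r in look_for(c,t)[:2]: print(c,t,np.round(r['extent'],1),round(r['confidence'],2))
```

```text
[ 0.47013477 -0.14563826  0.20264197] [-1.56937281  0.07204572 -0.08575071] [ 0.72631796 -0.0176664  -0.26707166]
848 pad [ 0.4746339  -0.14544575  0.124     ]
scene mark_tip [322.2 263.2  25.3  44.3] 0.53
scene drag_pointer [329.9 262.5  11.7   6.6] 0.66
side pointer_tip [267.4 350.9  29.8  48.6] 0.62
side pointer_tip [364.9 260.5  30.1  44.6] 0.3
side mark_tip [366.3 261.   30.5  43. ] 0.26
side ref_mark [364.6 260.6  29.8  43. ] 0.7
```

View pics/s4c.png

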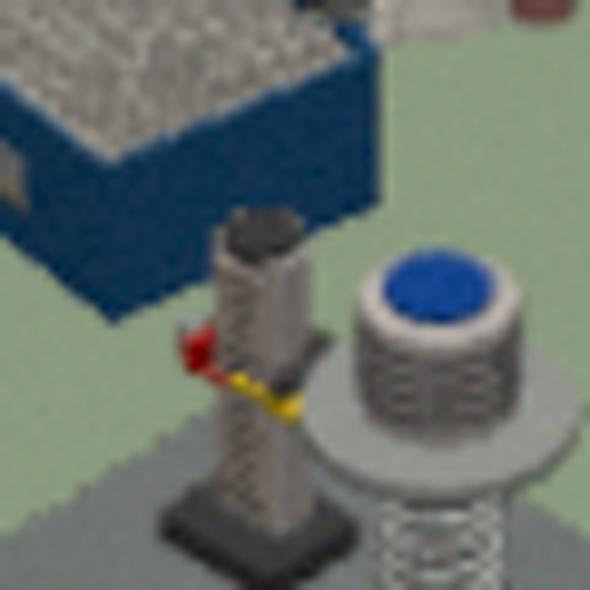

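The scene crop shows the red tip near (225,375) and the yellow tip near (232,380). That is too close to call at this resolution, so I'll view the scale obliquely with the wrist camera from the -x side.

>>> {"op": "send_rows", "data": {
  "steps": [
    [100,-38,-2,0,0],
    [100,-75,-5,-5,0],
    [100,-113,-8,-20,0],
    [100,-145,-10,-40,0],
    [100,-150,-10,-55,0]
  ]
}}

```text
clock: 10.82
ee_pos: [0.3155, -0.1544, 0.1466]
ee_rot: [-1.568, 0.076, -0.084]
force: [0.4, 0.7, -0.9]
grip_width: 0.0857
```

Run:
```python
from h import *
for i in range(5): read_camera('wrist')
p=camera_params('wrist');b=save('wrist','w5.png')
s=sense();print(s['ee_pos'],s['force'])
E=np.array([.477,-.084,.075]);u,v=map(int,proj('wrist',E,p));print(u,v)
for t in('pointer_tip','mark_tip','drag_pointer','ref_mark'):
    for r in look_for('wrist',t)[:2]: print(t,np.round(r['extent'],1),round(r['confidence'],2))
x0=min(max(u-60,0),520);y0=max(v-60,0);print(x0,y0)
cv2.imwrite('pics/w5c.png',cv2.resize(b[y0:y0+120,x0:x0+120],(600,600),interpolation=cv2.INTER_CUBIC)[...,::-1])
np.save('p5.npy',p,allow_pickle=True)
```

```text
[ 0.3233516  -0.15710887  0.15042293] [-0.57486877  0.08886959  0.08653077]
571 110
pointer_tip [554.1 112.9  45.6  62.2] 0.97
mark_tip [565.2  63.5  44.8  38.5] 0.59
drag_pointer [556.4 108.2  46.5  66.8] 0.62
ref_mark [564.5  62.1  48.8  43.6] 0.61
ref_mark [588.5 216.5  51.5  47.3] 0.36
511 50
```

View pics/w5c.png

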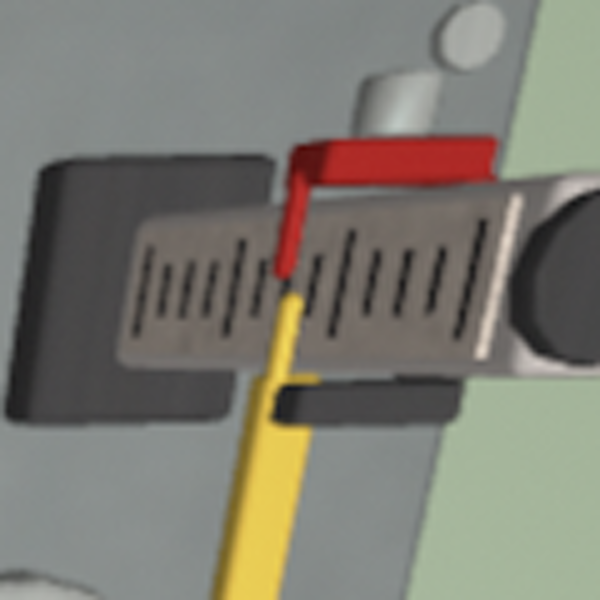

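The oblique wrist view (up the column is to the right) shows the red tip at crop (284,275) and the yellow tip at (292,295). The scale ticks lean to the left, so yellow appears 1–2 mm above red. Since it's close, I'll take one nearer look to confirm.

>>> {"op": "send_rows", "data": {
  "steps": [
    [100,5,0,-15,0],
    [100,10,5,-30,0],
    [100,10,10,-42,0],
    [100,10,15,-48,0],
    [100,10,15,-50,0]
  ]
}}

```text
clock: 11.73
ee_pos: [0.3316, -0.1403, 0.0987]
ee_rot: [-1.569, 0.07, -0.085]
force: [1.0, -0.9, 0.2]
grip_width: 0.0855
```

Run:
```python
from h import *
for i in range(5): read_camera('wrist')
p=camera_params('wrist');b=save('wrist','w6.png')
s=sense();print(s['ee_pos'],s['force'],p['eye'])
E=np.array([.474,-.084,.08]);u,v=proj('wrist',E,p);print(u,v)
for t in('pointer_tip','mark_tip','drag_pointer'):
    for r in look_for('wrist',t)[:2]: print(t,np.round(r['extent'],1),round(r['confidence'],2))
x0=min(max(int(u)-40,0),560);y0=max(int(v)-40,0);print(x0,y0)
cv2.imwrite('pics/w6c.png',cv2.resize(b[y0:y0+80,x0:x0+80],(600,600),interpolation=cv2.INTER_CUBIC)[...,::-1])
```

```text
[ 0.333163   -0.14206248  0.10045727] [-0.0328412  -0.70016794 -0.64823404] [ 0.341152   -0.05744694  0.24302953]
619.6622947625899 147.37623091337437
pointer_tip [589.  143.1  48.7  77.2] 0.95
pointer_tip [501.6 207.7 136.4 139.5] 0.45
mark_tip [607.7  88.1  29.9  46.8] 0.86
drag_pointer [594.5 141.6  45.2  75.1] 0.98
drag_pointer [503.8 210.5 136.2 133.1] 0.32
560 107
```

View pics/w6c.png

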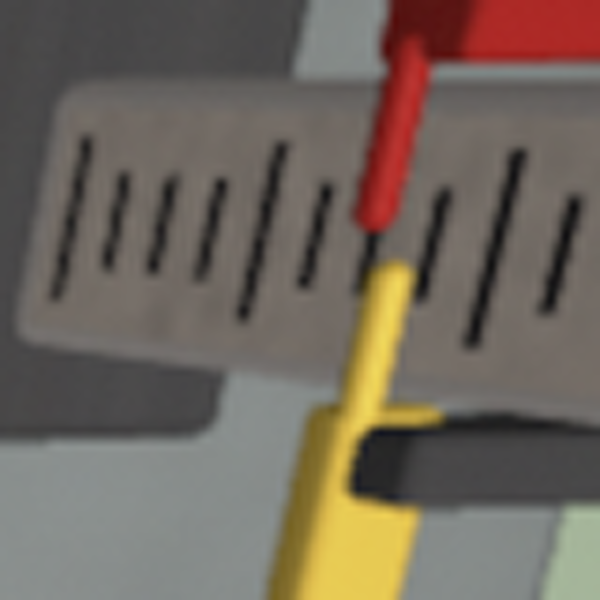

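The closer view shows two similar rods and the tick lines. The red axis, extrapolated along the tick slope, falls at about 365 where yellow is at about 392. Yellow is therefore about half a tick (roughly 2 mm) above red, so the spring is good and goes in the near green tray. Next is the grasp.

>>> {"op": "send_rows", "data": {
  "steps": [
    [100,0,0,41,0],
    [100,0,0,82,0],
    [100,20,0,108,0],
    [100,55,0,112,0],
    [100,90,-2,112,0]
  ]
}}

```text
clock: 12.6
ee_pos: [0.4258, -0.1449, 0.216]
ee_rot: [-1.575, 0.063, -0.096]
force: [-0.4, -1.3, 0.2]
grip_width: 0.0855
```

>>> {"op": "send_rows", "data": {
  "steps": [
    [100,25,-1,0,0],
    [100,42,-1,0,0],
    [100,50,-2,0,0],
    [100,51,-2,0,0],
    [100,51,-2,0,0]
  ]
}}

```text
clock: 13.02
ee_pos: [0.4759, -0.1467, 0.2155]
ee_rot: [-1.574, 0.064, -0.094]
force: [-0.2, 0.6, -0.0]
grip_width: 0.0855
```

Run:
```python
from h import *
for i in range(3): read_camera('wrist')
s=sense();print(s['ee_pos'],s['ee_rot'],s['force'],(np.array([.4735,-.1465,.095])-s['ee_pos'])*1000)
```

```text
[ 0.47529853 -0.14669182  0.21556612] [-1.57415141  0.06437663 -0.09503322] [-0.60804232 -0.51040452 -0.84754801] [  -1.79852778    0.19182206 -120.56611547]
```

>>> {"op": "send_rows", "data": {
  "steps": [
    [100,0,0,-35,0],
    [100,-1,0,-70,0],
    [100,-2,0,-98,0],
    [100,-2,0,-112,0],
    [100,-2,0,-120,0]
  ]
}}

```text
clock: 13.58
ee_pos: [0.4701, -0.1458, 0.093]
ee_rot: [-1.572, 0.069, -0.091]
force: [-0.3, -0.6, 0.7]
grip_width: 0.0854
```

Run:
```python
from h import *
for i in range(3): read_camera('wrist')
save('side','d7.png')
s=sense();print(s['ee_pos'],s['ee_rot'],s['force'],(np.array([.4735,-.1465,.095])-s['ee_pos'])*1000)
```

```text
[ 0.47395709 -0.14713752  0.09662349] [-1.57478759  0.0631588  -0.09657424] [0.71529069 0.02063599 0.01464646] [-0.45708935  0.63752377 -1.62348715]
```

>>> {"op": "send_rows", "data": {
  "steps": [
    [60,0,0,-1,0],
    [45,0,0,-1,0],
    [38,0,0,-1,0],
    [30,0,0,-1,0],
    [20,0,0,-1,0]
  ],
  "force": 60
}}

```text
clock: 14.2
ee_pos: [0.4738, -0.1472, 0.0964]
ee_rot: [-1.575, 0.063, -0.096]
force: [-2.1, 0.3, 6.5]
grip_width: 0.0324
```

>>> {"op": "send_rows", "data": {
  "steps": [
    [10,0,0,0,0],
    [10,0,0,0,0],
    [10,0,0,0,0],
    [10,0,0,2,0],
    [10,0,0,4,0]
  ]
}}

```text
clock: 14.62
ee_pos: [0.4726, -0.1467, 0.0992]
ee_rot: [-1.574, 0.065, -0.094]
force: [0.7, 0.9, -5.8]
grip_width: 0.032
```

>>> {"op": "send_rows", "data": {
  "steps": [
    [10,0,0,3,0],
    [10,0,0,7,0],
    [10,0,0,12,0],
    [10,0,0,18,0],
    [10,0,0,25,0]
  ]
}}

```text
clock: 15.03
ee_pos: [0.4722, -0.1465, 0.1245]
ee_rot: [-1.574, 0.066, -0.093]
force: [-0.6, 0.4, -5.3]
grip_width: 0.0323
```

>>> {"op": "send_rows", "data": {
  "steps": [
    [10,0,0,20,0],
    [10,0,0,45,0],
    [10,0,0,75,0],
    [10,0,0,95,0],
    [10,0,0,110,0]
  ]
}}

```text
clock: 15.45
ee_pos: [0.4734, -0.147, 0.238]
ee_rot: [-1.575, 0.063, -0.097]
force: [0.6, -0.2, -5.3]
grip_width: 0.032
```

Run:
```python
from h import *
im=save('scene','s8.png');im2=save('side','d8.png');s=sense();print(s['ee_pos'],s['ee_rot'],s['force'],s['grip_width'])
o=np.hstack([im[160:340,180:380],im2[160:340,200:400]])
cv2.imwrite('pics/c8.png',cv2.resize(o,(800,360),interpolation=cv2.INTER_CUBIC)[...,::-1])
for c in('scene','side'):
    for r in look_for(c,'spring_foot')[:2]+look_for(c,'tray_green')[:3]: print(c,np.round(r['extent'],1),round(r['confidence'],2))
```

```text
[ 0.47477753 -0.14752191  0.23877201] [-1.57652998  0.05957723 -0.09979288] [ 1.0741899  -0.3976353  -5.42919139] 0.03176424732496827
scene [318.4 202.3  30.6  52.2] 0.9
scene [248.1 284.   30.7  49.8] 0.58
scene [217.8 255.8  49.1  35.9] 0.82
scene [239.4 199.9  38.7  23.3] 0.63
side [284.5 198.1  24.6  52. ] 0.72
side [231.2 238.2  22.6  41.3] 0.65
side [270.5 227.4  38.3  23.7] 0.69
side [352.2 203.9  30.8  17.9] 0.58
```

View pics/c8.png

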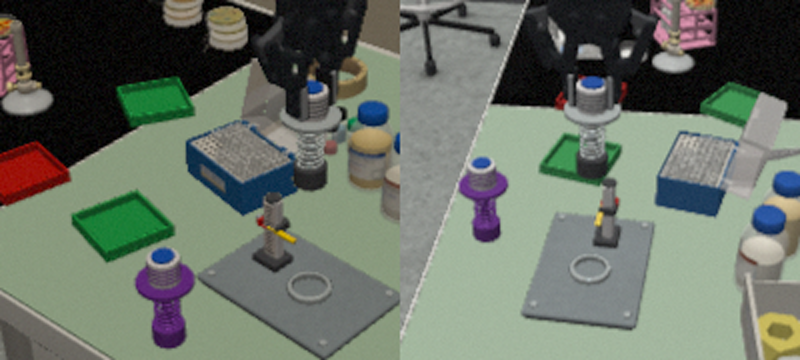

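The spring hangs straight in the grip. The cup is empty, and the pointer and the column stand undisturbed. The near green tray is at scene (243,274).

>>> {"op": "send_rows", "data": {
  "steps": [
    [10,-4,25,0,0],
    [10,-9,62,0,0],
    [10,-15,100,0,0],
    [10,-21,138,0,0],
    [10,-26,170,0,0]
  ]
}}

```text
clock: 16.17
ee_pos: [0.4426, 0.0261, 0.2309]
ee_rot: [-1.572, 0.072, -0.088]
force: [-0.4, 0.4, -5.6]
grip_width: 0.0323
```

>>> {"op": "send_rows", "data": {
  "steps": [
    [10,-4,32,0,0],
    [10,-8,58,-10,0],
    [10,-11,76,-30,0],
    [10,-12,82,-60,0],
    [10,-12,82,-80,0]
  ]
}}

```text
clock: 16.58
ee_pos: [0.428, 0.1097, 0.1477]
ee_rot: [-1.572, 0.074, -0.082]
force: [0.4, -0.5, -6.7]
grip_width: 0.0323
```

Run:
```python
from h import *
for i in range(4): read_camera('scene')
s=sense();print(s['ee_pos'],s['ee_rot'],s['force'],s['grip_width'],s['clock'])
im=save('scene','s9.png');im2=save('side','d9.png')
o=np.hstack([im[190:320,170:310],im2[150:280,230:370]])
cv2.imwrite('pics/c9.png',cv2.resize(o,(800,371),interpolation=cv2.INTER_CUBIC)[...,::-1])
```

```text
[0.4296016  0.10794398 0.14980683] [-1.57230971  0.07469202 -0.08541832] [ 0.95309016 -0.89639426 -4.92547905] 0.03261692260965531 16.7833
```

View pics/c9.png

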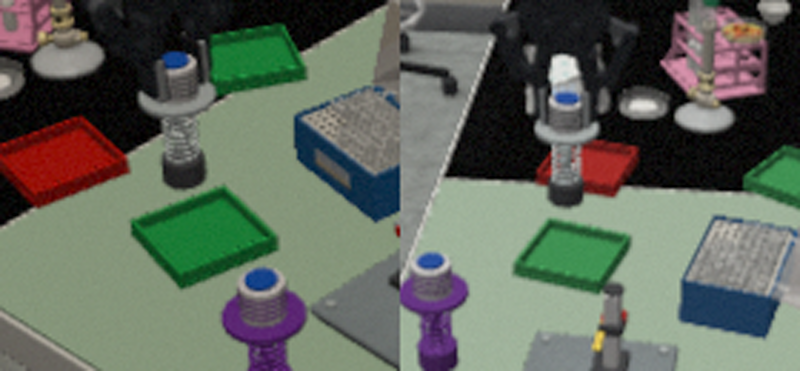

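The spring is above the near green tray and upright. I'll lower it.

>>> {"op": "send_rows", "data": {
  "steps": [
    [10,3,-1,-20,0],
    [10,6,-2,-38,0],
    [10,7,-3,-50,0],
    [10,7,-3,-55,0],
    [10,7,-3,-58,0]
  ]
}}

```text
clock: 17.3
ee_pos: [0.4398, 0.1048, 0.0945]
ee_rot: [-1.571, 0.071, -0.092]
force: [-0.2, 0.6, -6.1]
grip_width: 0.0321
```

>>> {"op": "send_rows", "data": {
  "steps": [
    [10,0,0,0,0],
    [10,0,0,-1,0],
    [10,0,0,-2,0],
    [10,0,0,-3,0],
    [10,0,0,-4,0]
  ]
}}

```text
clock: 17.72
ee_pos: [0.4403, 0.1049, 0.0911]
ee_rot: [-1.571, 0.07, -0.093]
force: [-0.8, 0.6, -5.5]
grip_width: 0.0319
```

>>> {"op": "send_rows", "data": {
  "steps": [
    [10,0,0,-1,0],
    [10,0,0,-2,0],
    [10,0,0,-3,0],
    [10,0,0,-4,0],
    [10,0,0,-5,0]
  ]
}}

```text
clock: 18.13
ee_pos: [0.4405, 0.105, 0.0867]
ee_rot: [-1.57, 0.07, -0.093]
force: [-2.7, -0.1, 6.7]
grip_width: 0.0322
```

>>> {"op": "send_rows", "data": {
  "steps": [
    [10,0,0,0.5,0],
    [30,0,0,0.5,0],
    [60,0,0,0.5,0],
    [100,0,0,0.5,0],
    [100,0,0,0.5,0]
  ]
}}

```text
clock: 18.55
ee_pos: [0.4416, 0.1052, 0.0879]
ee_rot: [-1.57, 0.069, -0.094]
force: [-0.3, 0.0, 0.4]
grip_width: 0.0673
```

>>> {"op": "send_rows", "data": {
  "steps": [
    [100,0,0,2,0],
    [100,0,0,15,0],
    [100,0,0,40,0],
    [100,0,0,75,0],
    [100,0,0,110,0]
  ]
}}

```text
clock: 18.97
ee_pos: [0.4408, 0.105, 0.1987]
ee_rot: [-1.57, 0.07, -0.093]
force: [1.8, 0.7, 0.2]
grip_width: 0.0853
```

>>> {"op": "send_rows", "data": {
  "steps": [
    [100,0,0,20,0],
    [100,0,0,30,0],
    [100,0,0,30,0],
    [100,0,0,30,0],
    [100,0,0,30,0]
  ]
}}

```text
clock: 19.38
ee_pos: [0.4394, 0.1048, 0.2268]
ee_rot: [-1.571, 0.073, -0.09]
force: [0.2, -0.0, -0.7]
grip_width: 0.0851
```

Run:
```python
from h import *
im=save('scene','sA.png');im2=save('side','dA.png')
s=sense();print(s['ee_pos'],s['force'],s['grip_width'],s['clock'])
o=np.hstack([im[190:350,170:370],im2[150:310,210:410]])
cv2.imwrite('pics/cA.png',cv2.resize(o,(800,320),interpolation=cv2.INTER_CUBIC)[...,::-1])
```

```text
[0.43926004 0.1047926  0.22647181] [ 0.45326909  0.04605426 -0.29007503] 0.08547580790027902 19.4833
```

View pics/cA.png

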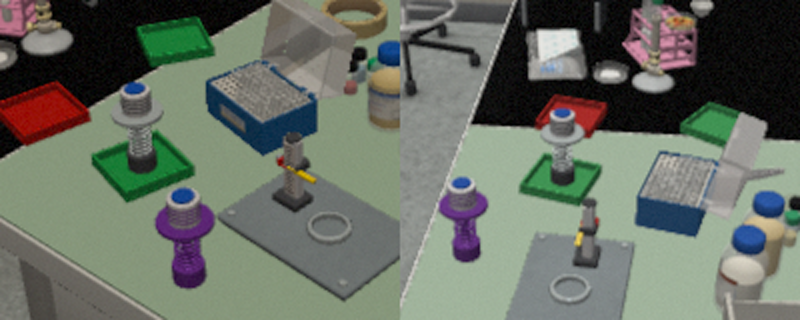

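The spring stands upright in the near green tray, the gripper is clear of it, and nothing else has moved.

```bash
python3 -c "
from plant import *
print(job_done())"
```

```text
the job is handed in; nothing more can be done
None
```

The spring tested good and now stands upright in the green tray nearest the robot's base. I handed the job in at about 19.5 s of the 54 s allowed.

- **Press:** I pressed the blue pad with shut fingers and held it for about 1.2 s at a mean of 12.0 N (readings scattered by 0.6 N). Every load I read stayed under 15 N. The pad went down about 21 mm.
- **Reading:** A close oblique wrist view put the yellow pointer tip about 2 mm (half a scale tick) above the red mark. That margin is small, and the wider scene view was too coarse to confirm it. The networks did not settle it either.
- **Placing:** The spring came straight up out of the cup, weighing about 0.55 kg by the wrist force. I pressed it onto the tray floor with about 7 N before letting go.
- **Last check:** The final scene and side pictures show the spring upright in the tray and the gripper clear of it. In those cropped views nothing else looks disturbed; the timer, the marker and most of the bottles were outside them.

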